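Stopper the slip flask and hold the damp box open

TASK

Take the stopper out of its wooden stand and push it fully home in the neck of the slip flask, so that its flange sits flat on the rim, and let go of it, leaving the flask standing where it is. Then lift the lid of the wooden damp box by its front tongue to 50 degrees (within 5) and keep holding it there, so that I can lay the flask in: the lid falls shut if let go, so finish while still holding it. Leave the other things on the table where they are.

Things in the scene. Friction and masses are not known exactly. Their poses are not given: they have to be found in the camera images.
- stopper: tapered stopper, loose, about 60 g: cork stem pointing down, 24 mm long, 16 mm wide at the foot and 22 mm at the top; above it a dark wooden flange 36 mm wide and 6 mm thick, and on that an upright round knob 26 mm wide and 36 mm high to grip. Origin on its axis at the underside of the flange (42 mm below the knob's top); z points up along the knob. At the start it stands upright in one hole of the stand, flange flat on the stand's top
- stand: fixed pale wooden block 65 (x) x 115 (y) x 34 mm high, with two through holes 27 mm wide on its y axis, 26 mm either side of the middle; origin at the centre of its underside. The stopper stands in the hole on its -y side, the other hole is empty
- flask: brown unglazed stoneware flask, loose, about 0.4 kg, upright, 115 mm high, 72 mm wide at the belly, with a straight round neck 33 mm wide outside and 25 mm inside; origin at the centre of its underside
- flask_mouth (a point): centre of the flask's open mouth, level with the rim, 115 mm above its underside; the stopper's origin comes here when it is fully home
- damp_box: fixed open wooden chest 170 (x) x 190 (y) x 105 mm high with a hinged lid 10 mm thick lying on its rim; origin at the centre of its underside, x points from the front (the side with the tongue, facing the robot) to the hinge at the back
- lid_tongue (a point): middle of the graspable part of the pale wooden tongue that sticks straight out of the middle of the lid's front edge: 26 mm wide (along the box's y), 14 mm thick, 55 mm long; this point is 30 mm in front of the lid's edge, 204 mm in front of the hinge axis, and, with the lid shut, 5 mm above the hinge axis and 110 mm above the table; it moves with the lid
- lid_hinge (a point): middle of the lid's hinge axis, at the top of the box's back wall, 85 mm behind the box's origin and 105 mm above the table; the axis runs along the box's y
- lid (a joint): angle of the lid in rad: 0 shut, growing as the front edge is lifted (50 degrees = 0.873), stop at 1.4; the lid weighs about 0.3 kg, swings freely with almost no friction, and falls shut from every angle when let go
- cork_block: bystander: cork block 58 x 55 x 22 mm, loose; origin at the centre of its underside
- needle_tin: bystander: small open tin 55 mm wide, 58 mm high, loose; origin at the centre of its underside
Not all that is in view belongs to the job. There is more than one size of the stopper; the one meant has the size given above.

How it is judged:
On the way, in this order (a step that is already met when the one before it is completed fails the run):
1. the stopper is fully home in the flask neck, upright and let go, while the lid is still shut (horizontal distance between stopper and flask_mouth below 0.005 m and z of stopper in the frame of flask_mouth between -0.004 and 0.003 m and angle between the z axis of stopper and the z axis of flask, either way round below 0.1 rad and contact force between the fingers and stopper below 0.1 N and value of joint lid below 0.1 rad), for 0.2 s.
2. the lid is held open by the fingers at 45 to 55 degrees (value of joint lid between 0.785 and 0.96 rad and contact force between the fingers and damp_box above 0.5 N), for 0.3 s.
At the end, for the whole second after the job is handed in: The fingers hold the lid still at 50 degrees, within 5 (nothing else touches lid or box); the stopper is home in the flask (flange within 3 mm of the rim, 5 mm of the centre, straight within 0.1 rad) and let go; the flask stands upright on the table within 50 mm of where it stood (all of step 2 and velocity of joint lid between -0.05 and 0.05 rad/s and contact force between damp_box and flask below 0.2 N and contact force between damp_box and stopper below 0.2 N and contact force between damp_box and cork_block below 0.2 N and contact force between damp_box and needle_tin below 0.2 N and horizontal distance between stopper and flask_mouth below 0.005 m and z of stopper in the frame of flask_mouth between -0.004 and 0.003 m and angle between the z axis of stopper and the z axis of flask, either way round below 0.1 rad and contact force between the fingers and stopper below 0.1 N and angle between flask's own z axis and vertical below 0.1 rad and height (world z) of flask between -0.01 and 0.01 m and distance of flask from where it was at the start of the episode below 0.05 m and linear speed of flask below 0.02 m/s); the arm keeps its last pose, push and grip.
It fails at once if the flask is tipped over (angle between flask's own z axis and vertical above 0.5 rad).
It fails at once if a bystander is moved more than 30 mm (distance of any of cork_block, needle_tin from where it was at the start of the episode above 0.03 m).
It also fails if it takes over 51 s, if anything falls off the work surface, if the arm or the gripper's body presses on something with over 40 N, if the wrist force passes 120 N, or if a joint passes its speed limit or range.

ROBOT

A 6-joint arm with a two-finger parallel gripper is mounted at the origin on a cart in front of the work surface, level with it; the furniture and walls round the work are solid. World frame = base frame: x ahead of the robot, y to its left, z up, the work surface at z = 0. Lengths are in m, angles in rad, forces in N, time in s.
With the tool pointing down it reaches from about 0.4 to 0.825 m from the base axis. Payload 7 kg.
Tool frame: the origin (TCP) lies between the finger pads; the fingertips stand 25 mm ahead of it and the grasp point (between the pads) lies 6 mm ahead of it (arm.tip_extent is the z of the fingertips in the tool frame, in m); z points along the fingers, x is the direction in which the jaws open and shut, and the axes are right-handed (so a half turn about z gives the same grasp; the last joint's range is limited). The gripper opens to 88 mm and grips with 3 to 60 N. Pads are 19 mm wide; open, the fingers measure 130 mm over their backs; the gripper's body (78 mm by 193 mm) begins 47 mm behind the grasp point.
Start: joints at [1.594, 0.359, 0.012, 0, -1.224, -0.288], TCP at [0.177, 0.651, 0.252] pointing down, gripper open.
Joint ranges: [-3.07, 3.07], [-1.43, 2.12], [-1.02, 1.25], [-3.03, 1.67], [-3.05, -0], [-3.03, 3.03]. Speed limits (rad/s): [2.39, 2.39, 3.01, 3.14, 3.14, 3.14].

INTERFACE

Orientations are given as [roll, pitch, yaw] about the fixed x, y, z axes, in that order (R = Rz(yaw) Ry(pitch) Rx(roll)).
In Python, from station import monitor, grab_frame, job_done, arm gives the robot as it stands.
- The arm moves only by the shell command python3 -m jog 'ROWS' [FORCE]. ROWS is JSON, a list that holds one entry, the list of rows, each a list of 7 numbers: the shift along the world's x, y, z in m, then the turn, a rotation vector about the world's x, y, z in rad, then the opening, from 0 (shut) to 1 (fully open). In form: [[[dx, dy, dz, ax, ay, az, claw], ...]]. A call has 1 to 20 rows; each row shifts and turns the commanded pose from where the row before left it; what a row does not reach is not made up. A row lasts 1/8 s, in which the tool goes at most 62.5 mm and 10.7 degrees, less where a joint would pass 70% of its speed; a pose out of reach is approached as far as the arm can. A call is refused whole if a number of a shift passes 0.0625 or a number of a turn 0.188, either way. A call with a gripper value outside its range is refused whole. The fingers move at their own pace and stop on an object; FORCE is the grip in N (left out, the last holds). Time passes only in rows, so rows that do not move let the fingers close. It gives the time, the measured TCP pose, the force and the opening at its end, in the units of the state.
- monitor.get_state(): the state, without advancing time (a new reading comes with each control period).
- grab_frame(name): name is "scene" or "side" or "wrist"; returns a dict with "pixels" (480x640x3 uint8, red, green, blue), "K" (3x3 intrinsics, pixels), "view" (4x4, takes a point from world to camera coordinates); the wrist camera has in their place "hand_eye" (4x4, takes a point from camera to tool coordinates, whose origin is the TCP and whose axes are the tool frame's). Camera axes: x right, y down, z forward; pixel columns grow to the right and rows downward; lengths in m; the calibration is good to about 2 mm. A picture is of the moment at which its call begins: read the wrist's pose just before it. There is no depth.
- job_done(): hands the job in, once; it reports no verdict.
The state is a dict: "t": time; "q": joint angles; "qd": joint speeds; "joint_efforts": joint torques, N m; "eef_pos": TCP position; "ee_rot": TCP orientation; "force": force on the tool from outside, world axes, zero at the start; "moment": the same for the moment, N m; "width": finger opening in m.
Only numpy, scipy, OpenCV 4.12 (cv2) and the standard library are available. Lean on these libraries where they do the work, as an engineer would, in place of code of your own. Each camera call takes 0.05 s, during which the arm holds its last target.

## Working session

There is one attempt and no reset: what is moved stays moved. The work goes in short steps, Python scripts to look and compute and a shell command to move; the robot and the scene stay as the last step left them, time stands still between calls to the robot, and variables do not carry over. Pictures are saved under pics/ and viewed, and the job is handed in when it is done.

```bash
ls; mkdir -p pics
cat > h.py <<'E'
import numpy as np,cv2
from scipy.spatial.transform import Rotation as R
from station import monitor,grab_frame,job_done,arm
def snap(cam,name):
    s=monitor.get_state(); f=grab_frame(cam)
    cv2.imwrite(f'pics/{name}.png',cv2.cvtColor(f['pixels'],cv2.COLOR_RGB2BGR))
    if 'view' in f: V=np.array(f['view'])
    else:
        T=np.eye(4);T[:3,:3]=R.from_euler('xyz',s['ee_rot']).as_matrix();T[:3,3]=s['eef_pos']
        V=np.linalg.inv(T@np.array(f['hand_eye']))
    np.savez(f'pics/{name}.npz',K=f['K'],V=V)
def ld(n):
    d=np.load(f'pics/{n}.npz');return d['K'],d['V']
def ray(n,px):
    K,V=ld(n);C=np.linalg.inv(V);d=C[:3,:3]@np.linalg.inv(K)@np.array([*px,1.]);return C[:3,3],d/np.linalg.norm(d)
def atz(n,px,z):
    o,d=ray(n,px);return o+d*(z-o[2])/d[2]
def proj(n,P):
    K,V=ld(n);P=np.atleast_2d(P);c=P@V[:3,:3].T+V[:3,3];u=c@K.T;return u[:,:2]/u[:,2:]
def tri(*obs):
    A=np.zeros((3,3));b=np.zeros(3);rs=[ray(n,p) for n,p in obs]
    for o,d in rs:
        M=np.eye(3)-np.outer(d,d);A+=M;b+=M@o
    X=np.linalg.solve(A,b);return X,[np.linalg.norm(np.cross(X-o,d)) for o,d in rs]
E
python3 - <<'E'
from h import *
for c in('scene','side','wrist'): snap(c,c+'0')
s=monitor.get_state();print(s, arm.tip_extent)
for c in('scene0','side0','wrist0'):
    K,V=ld(c);print(np.linalg.inv(V).round(3),K)
E
```

```text
pics
{'t': 0.15, 'q': array([ 1.59411350e+00,  3.59237526e-01,  1.12436519e-02, -2.56267933e-04,
       -1.22409836e+00, -2.88094009e-01]), 'qd': array([ 0.00043061, -0.00298004,  0.00294649,  0.0005171 ,  0.00017384,
       -0.00022034]), 'joint_efforts': array([-1.07370761e-03, -5.83272421e+01,  2.93289185e+01,  7.00125262e+00,
        8.77669954e-03, -9.70978067e-05]), 'eef_pos': array([0.17658178, 0.65112979, 0.25081661]), 'ee_rot': array([-3.14145543e+00, -1.31095421e-03, -1.83566049e+00]), 'force': array([-0.70510071,  0.2229316 ,  0.45652898]), 'moment': array([-0.0203435 ,  0.04867558, -0.0164743 ]), 'width': 0.08739119532261246} 0.025
[[ 0.849 -0.268  0.455  0.142]
 [-0.528 -0.433  0.73  -0.921]
 [ 0.001 -0.861 -0.509  0.587]
 [ 0.     0.     0.     1.   ]] [[499.74452209   0.         315.81635431]
 [  0.         499.74452209 240.13425843]
 [  0.           0.           1.        ]]
[[-0.955 -0.177  0.239  0.376]
 [-0.297  0.61  -0.734  0.446]
 [-0.016 -0.772 -0.635  0.682]
 [ 0.     0.     0.     1.   ]] [[482.9248609    0.         318.56278382]
 [  0.         482.9248609  228.92972515]
 [  0.           0.           1.        ]]
[[-0.262 -0.93  -0.257  0.247]
 [-0.965  0.253  0.07   0.631]
 [ 0.     0.266 -0.964  0.383]
 [ 0.     0.     0.     1.   ]] [[392.07890554   0.         320.01717054]
 [  0.         392.07890554 239.10203816]
 [  0.           0.           1.        ]]
```

View pics/scene0.png

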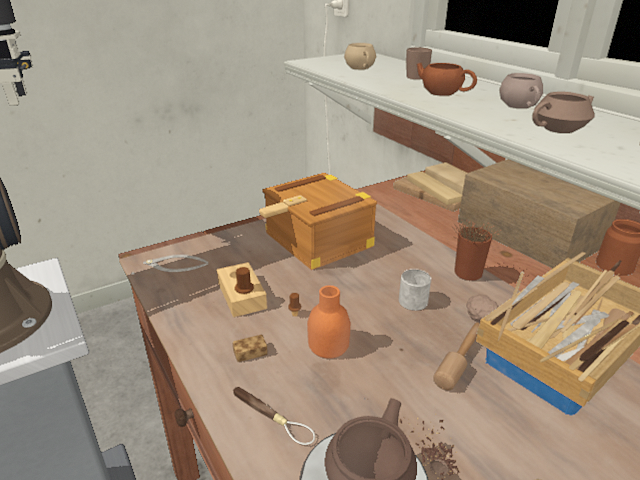

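View pics/side0.png

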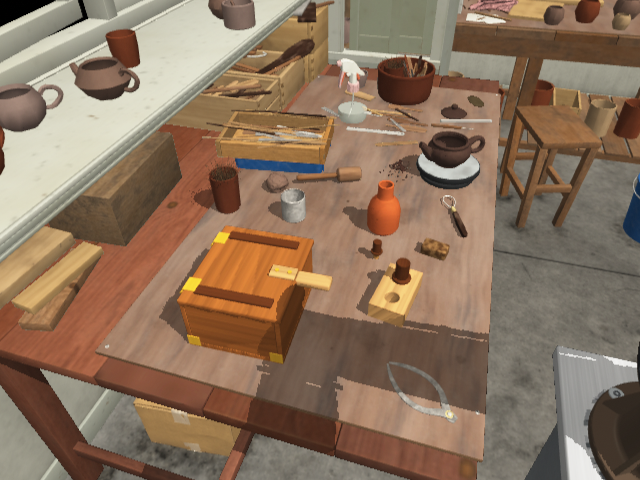

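View pics/wrist0.png

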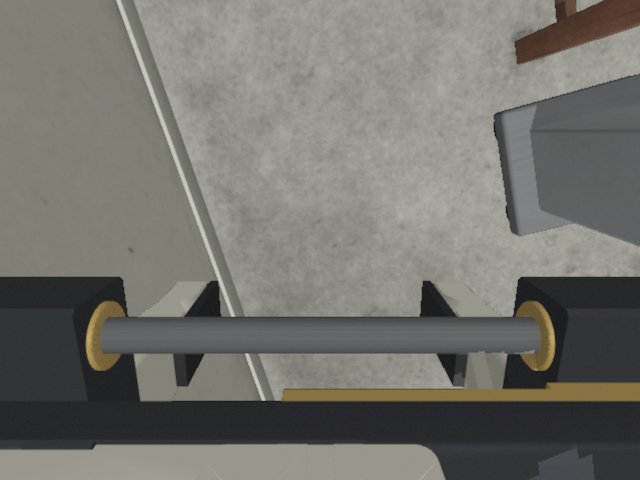

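The scene view shows the stand near (242,288) with the stopper's knob at (243,272), the flask mouth near (329,292), a small decoy stopper at (294,302), the box at (320,220) and its tongue at (283,206). The side view shows the same things: knob (403,266), flask mouth (385,186), tongue (315,281). I'll enlarge these regions to measure them.

Run:
```python
import cv2
a=cv2.imread('pics/scene0.png')[165:365,210:410]; b=cv2.imread('pics/side0.png')[170:370,250:450]
for n,i in(('zs',a),('zd',b)): cv2.imwrite(f'pics/{n}.png',cv2.resize(i,(800,600) if 0 else (600,600),interpolation=cv2.INTER_CUBIC))
```

```text
(no output)
```

View pics/zs.png

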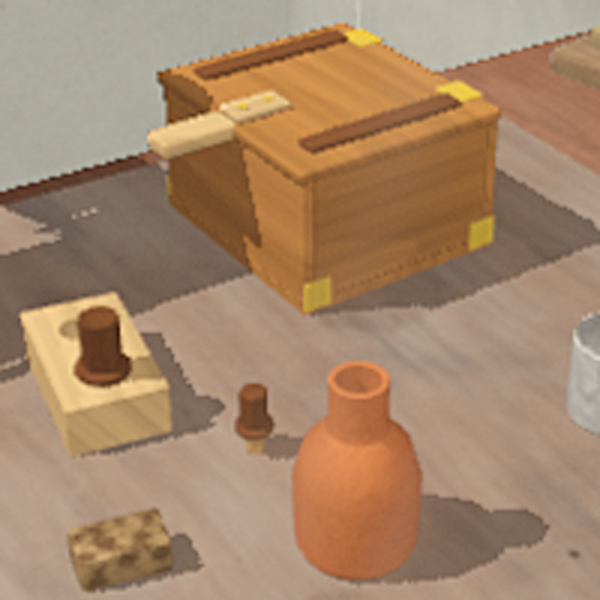

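View pics/zd.png

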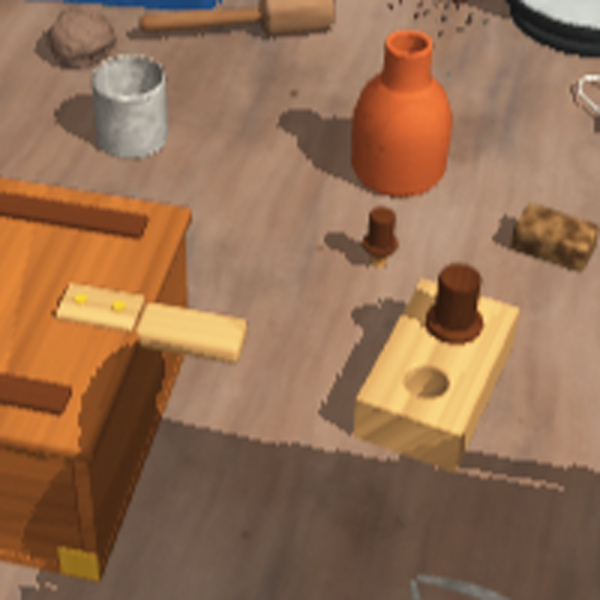

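Run:
```python
from h import *
S=lambda x,y:('scene0',(210+x/3-.33,165+y/3-.33)); D=lambda x,y:('side0',(250+x/3-.33,170+y/3-.33))
for n,a,b in [('knobtop',S(100,316),D(460,273)),('flangec',S(102,372),D(455,327)),('mouth',S(359,381),D(409,45)),('small',S(253,388),D(382,213)),
 ('boxcorner fr -y top',S(310,178),D(190,210)),('hole',S(76,328),D(427,382)),('stand+y... ',S(22,310),D(357,405)),('stand2',S(118,293),D(0,0))]:
    X,e=tri(a,b);print(n,X.round(4),np.round(e,4))
# tongue top end corners
for n,a,z in [('s tip far',S(148,135),.117),('s tip near',S(160,150),.117),('d tip far',D(246,320),.117),('d tip near',D(240,349),.117),('s lidedge',S(222,112),.117),('d lidedge',D(142,308),.117)]:
    print(n,atz(*a,z).round(4))
for n,a in [('cork',S(120,530)),('cork',D(557,235)),('tin',('scene0',(415,275))),('tin',D(130,80))]: print(n,atz(*a,.022 if n=='cork' else .058).round(3))
```

```text
knobtop [ 0.429  -0.2102  0.0767] [0.0002 0.0002]
flangec [ 0.4278 -0.2075  0.0335] [0.0001 0.0001]
mouth [ 0.4984 -0.3893  0.1133] [0.0001 0.0001]
small [ 0.4914 -0.2865  0.0464] [0.0001 0.0001]
boxcorner fr -y top [ 0.5932 -0.1837  0.1111] [0.0017 0.0017]
hole [ 0.4347 -0.1556  0.0344] [0.0011 0.0011]
stand+y...  [ 0.4425 -0.1136  0.0366] [0.0293 0.0293]
stand2 [ 0.5746 -0.1856  0.1596] [0.1506 0.1506]
s tip far [ 0.5274 -0.0812  0.117 ]
s tip near [ 0.5245 -0.1054  0.117 ]
d tip far [ 0.5315 -0.0965  0.117 ]
d tip near [ 0.5285 -0.0746  0.117 ]
s lidedge [ 0.5877 -0.0767  0.117 ]
d lidedge [ 0.5894 -0.0893  0.117 ]
cork [ 0.38  -0.332  0.022]
cork [ 0.377 -0.325  0.022]
tin [ 0.704 -0.368  0.058]
tin [ 0.699 -0.369  0.058]
```

```bash
python3 -c "
from station import arm;print([a for a in dir(arm) if a[0]!='_'])"
python3 -m jog '[[[0.045,-0.05,0,0,0,-0.03,1],[0.045,-0.05,0,0,0,-0.03,1],[0.045,-0.05,0,0,0,-0.03,1],[0.045,-0.05,0,0,0,-0.03,1],[0.045,-0.05,0,0,0,-0.03,1],[0.045,-0.05,0,0,0,-0.03,1],[0.01,-0.06,0,0,0,0,1],[0,-0.06,0,0,0,0,1],[0,-0.06,0,0,0,0,1],[0,-0.06,0,0,0,0,1],[0,-0.06,0,0,0,0,1],[0,-0.06,0,0,0,0,1],[0,-0.06,0,0,0,0,1],[0,-0.06,0,0,0,0,1],[0,-0.06,0,0,0,0,1],[-0.02,-0.02,0,0,0,0,1],[0,0,0,0,0,0,1]]]'
python3 - <<'E'
from h import *
print(monitor.get_state()['q'].round(3))
snap('wrist','w1')
E
```

```text
['Unreachable', 'tip_extent']
t: 2.28
eef_pos: [0.4161, -0.1887, 0.2513]
ee_rot: [3.141, -0.0, -2.019]
force: [-1.0, 0.3, -0.2]
width: 0.0876
[ 0.007 -0.008 -0.445 -0.    -1.135  1.116]
```

View pics/w1.png

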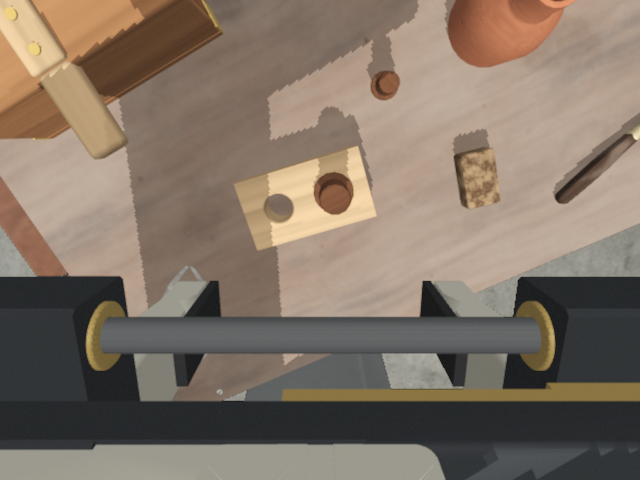

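Wrist view: stopper at about (334,193) in the stand, flask at upper right (510,20), small stopper (385,85), and the tongue from (50,70) to (105,150). I'll zoom in to refine these.

Run:
```python
import cv2
i=cv2.imread('pics/w1.png')
cv2.imwrite('pics/w1a.png',cv2.resize(i[140:260,220:390],None,fx=4.5,fy=4.5,interpolation=cv2.INTER_CUBIC))
cv2.imwrite('pics/w1b.png',cv2.resize(i[0:170,0:230],None,fx=3.4,fy=3.4,interpolation=cv2.INTER_CUBIC))
```

```text
(no output)
```

View pics/w1a.png

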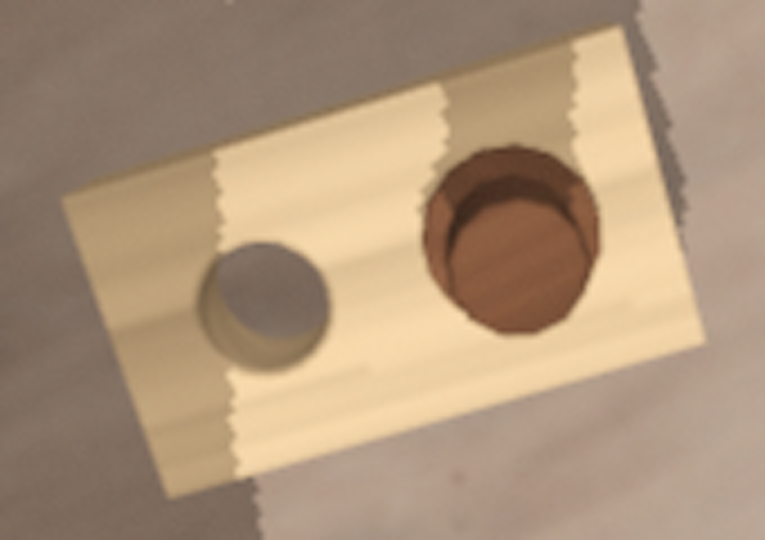

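View pics/w1b.png

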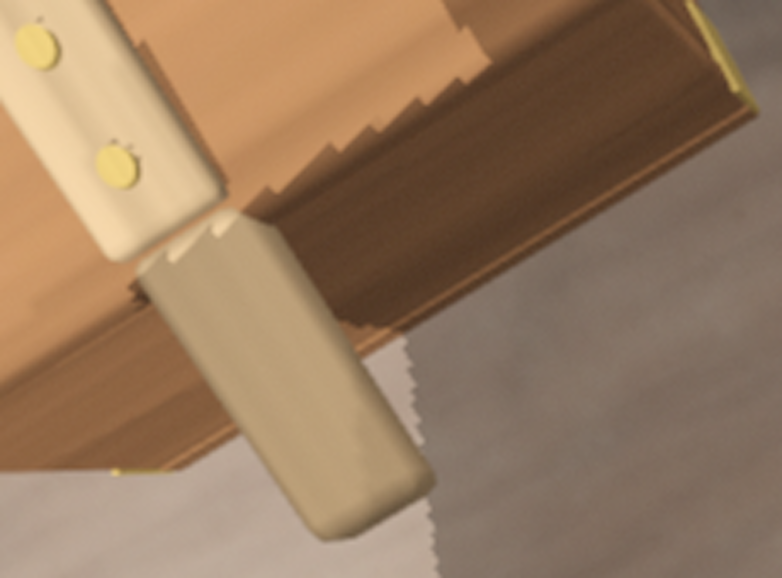

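Run:
```python
from h import *
S=lambda x,y:('scene0',(210+x/3-.33,165+y/3-.33)); D=lambda x,y:('side0',(250+x/3-.33,170+y/3-.33))
k=('w1',(334.7,198.5))
print('knob',atz(*k,.076),tri(k,S(100,316),D(460,273)), tri(k,D(460,273)))
t=('w1',(111.0,148.2));r=('w1',(58.5,71.2))
T=atz(*t,.115);Rr=atz(*r,.115);print('tip',T,'root',Rr,'yaw',np.degrees(np.arctan2(*(Rr-T)[[1,0]])),np.linalg.norm(Rr-T))
print('mouth',atz(*S(359,381),.115),atz(*D(409,45),.115))
A=lambda x,y:('w1',(220+x/4.5-.4,140+y/4.5-.4))
for p in[(63,198),(622,27),(705,343),(168,497)]: print(atz(*A(*p),.034).round(4))
print(monitor.get_state()['eef_pos'])
```

```text
knob [ 0.4302136  -0.20865684  0.076     ] (array([ 0.42950055, -0.2093125 ,  0.07656286]), [np.float64(0.0010205841687554995), np.float64(0.0005930861836016641), np.float64(0.0008191727755248337)]) (array([ 0.4297676 , -0.20888199,  0.07768387]), [np.float64(0.0007377488065457459), np.float64(0.0007377488065457158)])
tip [ 0.53239395 -0.08984477  0.115     ] root [ 0.58697034 -0.08660284  0.115     ] yaw 3.3994731067430317 0.054672592236273396
mouth [ 0.49726061 -0.39117541  0.115     ] [ 0.49796841 -0.38672261  0.115     ]
[ 0.4743 -0.1315  0.034 ]
[ 0.4564 -0.2447  0.034 ]
[ 0.3923 -0.2343  0.034 ]
[ 0.4107 -0.121   0.034 ]
[ 0.41693622 -0.18798351  0.25147312]
```

```bash
python3 -m jog '[[[0.013,-0.021,0,0,0,0,1],[0,0,-0.05,0,0,0,1],[0,0,-0.05,0,0,0,1],[0,0,-0.04,0,0,0,0.6],[0,0,-0.03,0,0,0,0.6],[0,0,-0.0125,0,0,0,0.6],[0,0,0,0,0,0,0.6],[0,0,0,0,0,0,0],[0,0,0,0,0,0,0],[0,0,0,0,0,0,0],[0,0,0,0,0,0,0],[0,0,0,0,0,0,0],[0,0,0,0,0,0,0]]]' 25
```

```text
t: 3.95
eef_pos: [0.4309, -0.2084, 0.0697]
ee_rot: [-3.141, 0.0, -2.015]
force: [-1.0, 1.1, 6.9]
width: 0.0252
```

```bash
python3 -m jog '[[[0,0,0.03,0,0,0,0],[0,0,0.04,0,0,0,0],[0,0,0.04,0,0,0,0],[0,0,0.03,0,0,0,0],[0.017,-0.045,0,0,0,0,0],[0.017,-0.045,0,0,0,0,0],[0.017,-0.045,0,0,0,0,0],[0.016,-0.045,0,0,0,0,0],[0,0,0,0,0,0,0],[0,0,0,0,0,0,0]]]'
python3 - <<'E'
from h import *
for c in('scene','side','wrist'): snap(c,c+'2')
i=cv2.imread('pics/scene2.png');a=cv2.resize(i[225:375,260:400],None,fx=4,fy=4,interpolation=cv2.INTER_CUBIC)
cv2.imwrite('pics/s2z.png',a)
i=cv2.imread('pics/side2.png');a=cv2.resize(i[120:250,320:460],None,fx=4,fy=4,interpolation=cv2.INTER_CUBIC)
cv2.imwrite('pics/d2z.png',a)
print(monitor.get_state()['eef_pos'],monitor.get_state()['width'])
E
```

```text
t: 5.2
eef_pos: [0.4969, -0.3882, 0.2083]
ee_rot: [3.14, 0.0, -2.017]
force: [-1.0, 1.0, -0.6]
width: 0.0253
[ 0.49735916 -0.38747413  0.20936301] 0.025411046425105253
```

View pics/s2z.png

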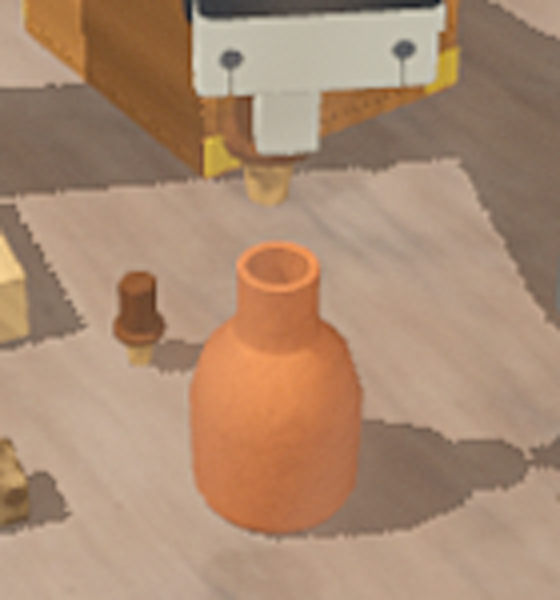

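View pics/d2z.png

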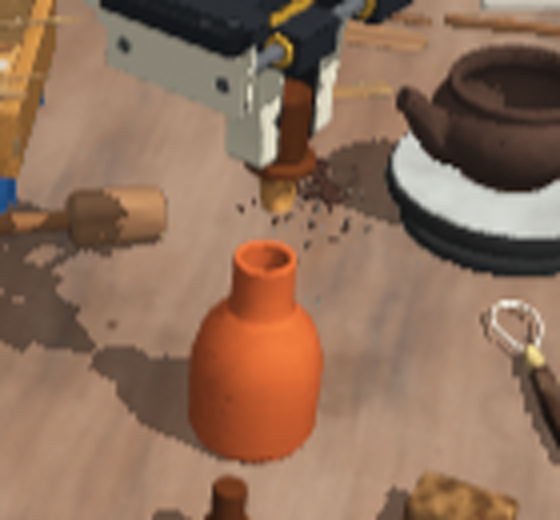

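View pics/wrist2.png

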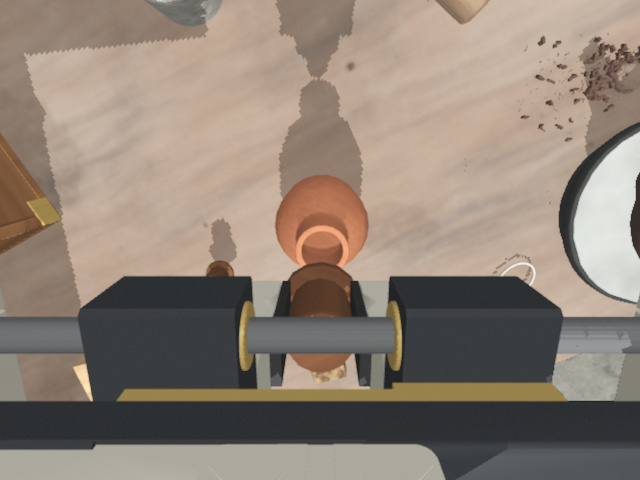

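Run:
```python
from h import *
S=lambda x,y:('scene2',(260+x/4-.4,225+y/4-.4)); D=lambda x,y:('side2',(320+x/4-.4,120+y/4-.4))
print('foot',tri(S(268,199),D(278,208))); print('mouth',tri(S(278,267),D(265,258)))
# model overlay
c=np.array([.4974,-.3875,.1731]);th=np.linspace(0,6.283,40)
for n,(x0,y0) in(('scene2',(260,225)),('side2',(320,120))):
    i=cv2.imread(f'pics/{n}.png');i=cv2.resize(i[y0:y0+150,x0:x0+140],None,fx=4,fy=4,interpolation=cv2.INTER_CUBIC)
    for r,z in((.008,-.024),(.011,0),(.018,0),(.018,.006),(.013,.006),(.013,.042)):
        P=c+np.c_[r*np.cos(th),r*np.sin(th),0*th+z];p=(proj(n,P)-[x0,y0]+.4)*4
        cv2.polylines(i,[p.astype(int)],True,(0,255,0),1)
    m=np.array([.4978,-.389,.115])
    for r in(.0125,.0165):
        p=(proj(n,m+np.c_[r*np.cos(th),r*np.sin(th),0*th])-[x0,y0]+.4)*4;cv2.polylines(i,[p.astype(int)],True,(255,255,0),1)
    cv2.imwrite(f'pics/{n}o.png',i)
a=cv2.imread('pics/scene2o.png');b=cv2.imread('pics/side2o.png');cv2.imwrite('pics/o2.png',cv2.resize(np.hstack([a,b])[:400],(800,286)) if 0 else np.hstack([a[:,:400],b[:,100:500]])[:420])
```

```text
foot (array([ 0.49409113, -0.38748578,  0.14712758]), [np.float64(4.305668133941265e-05), np.float64(4.305668133935296e-05)])
mouth (array([ 0.49842674, -0.38936057,  0.11431147]), [np.float64(0.000412947106270895), np.float64(0.0004129471062710639)])
```

View pics/o2.png

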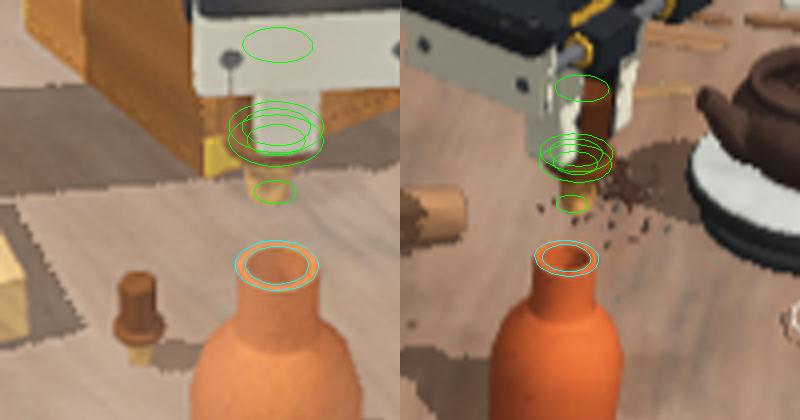

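The mouth overlay fits, but the stopper seems shifted or tilted in the grip. I'll fit its tilt before inserting it.

Run:
```python
from h import *
o=[]
for n,(x0,y0) in(('scene2',(300,235)),('side2',(365,130))):
    i=cv2.imread(f'pics/{n}.png')[y0:y0+50,x0:x0+50];o.append(cv2.resize(i,(400,400),interpolation=cv2.INTER_CUBIC))
cv2.imwrite('pics/z2.png',np.hstack(o))
i=cv2.imread('pics/wrist2.png')[220:385,260:390];cv2.imwrite('pics/wz2.png',cv2.resize(i,None,fx=3.6,fy=3.6,interpolation=cv2.INTER_CUBIC))
```

```text
(no output)
```

View pics/z2.png

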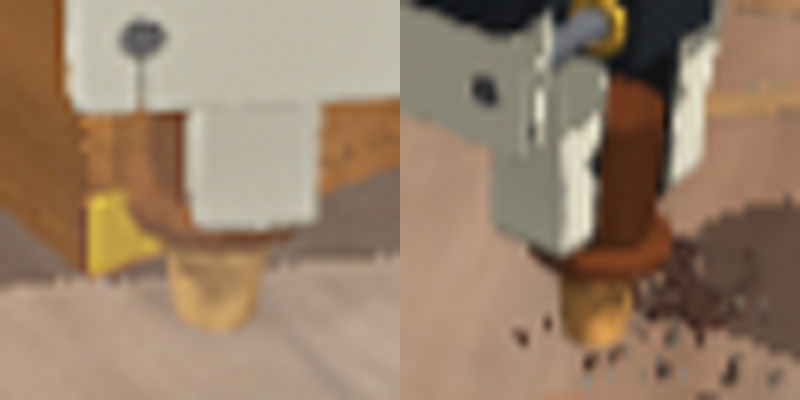

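View pics/wz2.png

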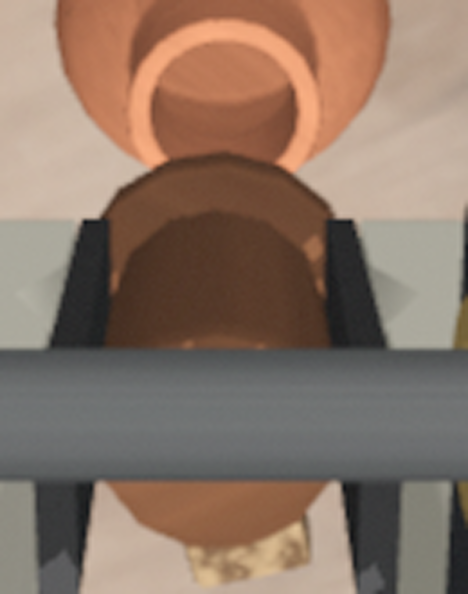

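```bash
cat > fit.py <<'E'
from h import *
from scipy.optimize import least_squares
th=np.linspace(0,2*np.pi,90)
ring=lambda r,z:np.c_[r*np.cos(th),r*np.sin(th),0*th+z]
parts={'knob':np.r_[ring(.013,.006),ring(.013,.042)],'fl':np.r_[ring(.018,0),ring(.018,.006)],'stem':np.r_[ring(.008,-.024),ring(.011,0)]}
def pose(p): return R.from_rotvec([p[3],p[4],0]).as_matrix(),np.array(p[:3])
def hull(n,part,p):
    M,t=pose(p);return cv2.convexHull(proj(n,parts[part]@M.T+t).astype(np.float32)).astype(np.float32)
def run(feats,p0):
    f=lambda p:[cv2.pointPolygonTest(hull(n,pt,p),(float(x),float(y)),True) for n,pt,(x,y) in feats]
    r=least_squares(f,p0,diff_step=1e-3,x_scale=[.01,.01,.01,.1,.1],loss='soft_l1');return r.x,np.round(f(r.x),1)
E
cat > f2.py <<'E'
from fit import *
A=lambda x,y:('scene2',(300+x/8-.44,235+y/8-.44));B=lambda x,y:('side2',(365+(x-400)/8-.44,130+y/8-.44))
L=[]
for pt,fn,ps in[('knob',A,[(148,130),(150,170)]),('fl',A,[(132,200),(160,236),(292,238)]),('stem',A,[(178,310),(216,331),(253,305),(168,265),(264,260)]),
 ('knob',B,[(637,78),(668,120),(662,205)]),('fl',B,[(672,240),(530,253),(590,276),(650,265)]),('stem',B,[(562,315),(630,315),(597,348)])]:
    for q in ps: n,px=fn(*q);L.append((n,pt,px))
x,e=run(L,[.4974,-.3875,.172,1e-3,1e-3]);print(x.round(4),e)
M,t=pose(x);print('axis',M[:,2],'foot',t-M[:,2]*.024)
o=[]
for n,(x0,y0) in(('scene2',(300,235)),('side2',(365,130))):
    i=cv2.resize(cv2.imread(f'pics/{n}.png')[y0:y0+50,x0:x0+50],(400,400),interpolation=cv2.INTER_CUBIC)
    for pt in parts: cv2.polylines(i,[((hull(n,pt,x)-[x0,y0]+.44)*8).astype(int)],True,(0,255,0),1)
    o.append(i)
cv2.imwrite('pics/z2o.png',np.hstack(o))
E
python3 f2.py
```

```text
[ 0.4948 -0.3868  0.1741  0.0515  0.0127] [-0.8 -0.3  0.8  0.3 -0.1  0.1 -0.8  0.1 -0.1  0.   0.8 -0.2 -0.5  0.4
 -0.2  0.5  1.1  0.1  0.  -0.3]
axis [ 0.01268317 -0.05143039  0.99859604] foot [ 0.49451292 -0.38556025  0.15011268]
```

View pics/z2o.png

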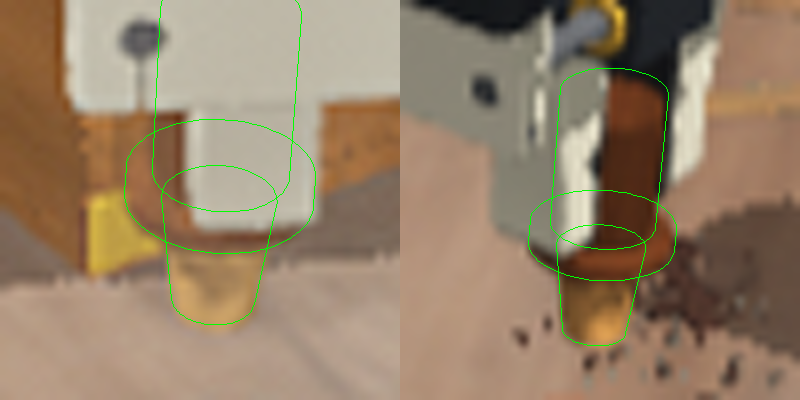

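```bash
python3 -m jog '[[[0.003,-0.002,0,0,0,0,0],[0,0,-0.015,0,0,0,0],[0,0,-0.015,0,0,0,0],[0,0,0,0,0,0,0],[0,0,0,0,0,0,0]]]'
python3 - <<'E'
from h import *
o=[]
for c,(x0,y0) in(('scene',(290,225)),('side',(350,120))):
    snap(c,c+'3');i=cv2.imread(f'pics/{c}3.png')[y0:y0+90,x0:x0+80];o.append(cv2.resize(i,None,fx=5,fy=5,interpolation=cv2.INTER_CUBIC))
cv2.imwrite('pics/z3.png',np.hstack(o))
E
```

```text
t: 5.98
eef_pos: [0.5006, -0.3904, 0.1789]
ee_rot: [3.141, -0.0, -2.015]
force: [0.6, 0.2, -0.5]
width: 0.0255
```

View pics/z3.png

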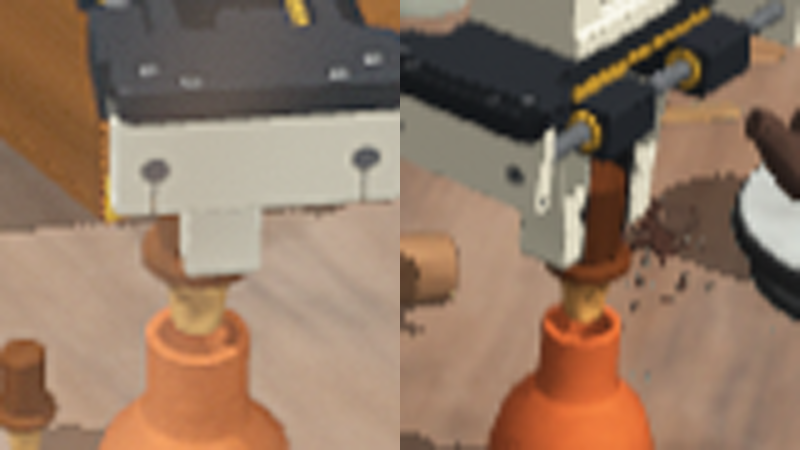

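```bash
python3 -m jog '[[[0,0.0015,-0.008,0,0,0,0],[0,0,-0.008,0,0,0,0],[0,0,-0.006,0,0,0,0],[0,0,0,0,0,0,0]]]'; python3 -m jog '[[[0,0,-0.003,0,0,0,0],[0,0,0,0,0,0,0]]]' ; python3 -m jog '[[[0,0,-0.002,0,0,0,0],[0,0,0,0,0,0,0]]]'
```

```text
t: 6.58
eef_pos: [0.5002, -0.3887, 0.1563]
ee_rot: [3.14, -0.0, -2.016]
force: [0.2, 0.4, -0.1]
width: 0.025
t: 6.82
eef_pos: [0.5005, -0.3888, 0.1539]
ee_rot: [3.141, 0.0, -2.016]
force: [0.6, -0.2, -1.3]
width: 0.0254
t: 7.08
eef_pos: [0.5006, -0.3889, 0.1521]
ee_rot: [-3.141, -0.0, -2.016]
force: [0.4, -1.1, -1.4]
width: 0.0249
```

```bash
python3 -m jog '[[[0,0,-0.002,0,0,0,0],[0,0,0,0,0,0,0]]]'
python3 - <<'E'
from h import *
o=[]
for c,(x0,y0) in(('scene',(290,225)),('side',(350,120))):
    snap(c,c+'4');i=cv2.imread(f'pics/{c}4.png')[y0:y0+90,x0:x0+80];o.append(cv2.resize(i,None,fx=5,fy=5,interpolation=cv2.INTER_CUBIC))
cv2.imwrite('pics/z4.png',np.hstack(o))
E
```

```text
t: 7.32
eef_pos: [0.5007, -0.389, 0.1507]
ee_rot: [-3.141, -0.0, -2.015]
force: [-1.2, 1.0, 4.4]
width: 0.0254
```

View pics/z4.png

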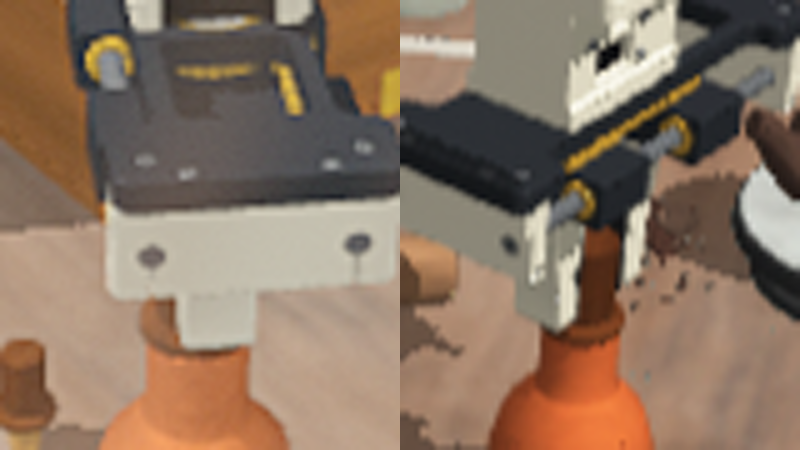

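The flange is at the rim and the force is rising. I'll push slightly more, then release and back off upward.

```bash
python3 -m jog '[[[0,0,-0.0015,0,0,0,0],[0,0,0,0,0,0,0]]]'; python3 -m jog '[[[0,0,0,0,0,0,0.4],[0,0,0,0,0,0,0.6],[0,0,0,0,0,0,0.7],[0,0,0.02,0,0,0,0.7],[0,0,0.04,0,0,0,0.7],[0,0,0.05,0,0,0,0.7],[-0.02,0.03,0.03,0,0,0,0.7],[-0.03,0.05,0,0,0,0,0.7],[0,0,0,0,0,0,0.7]]]'
python3 - <<'E'
from h import *
o=[]
for c,(x0,y0) in(('scene',(280,225)),('side',(350,120))):
    snap(c,c+'5');i=cv2.imread(f'pics/{c}5.png')[y0:y0+140,x0:x0+100];o.append(cv2.resize(i,None,fx=4,fy=4,interpolation=cv2.INTER_CUBIC))
cv2.imwrite('pics/z5.png',np.hstack(o));snap('wrist','w5');print(monitor.get_state()['q'].round(2))
E
```

```text
t: 7.68
eef_pos: [0.5011, -0.3893, 0.1507]
ee_rot: [-3.139, -0.001, -2.015]
force: [-2.3, 2.8, 13.4]
width: 0.0256
t: 8.8
eef_pos: [0.4487, -0.3066, 0.2895]
ee_rot: [-3.14, 0.001, -2.014]
force: [1.4, -0.3, -0.2]
width: 0.0616
[-0.24  0.12 -0.21  0.   -1.23  1.37]
```

View pics/z5.png

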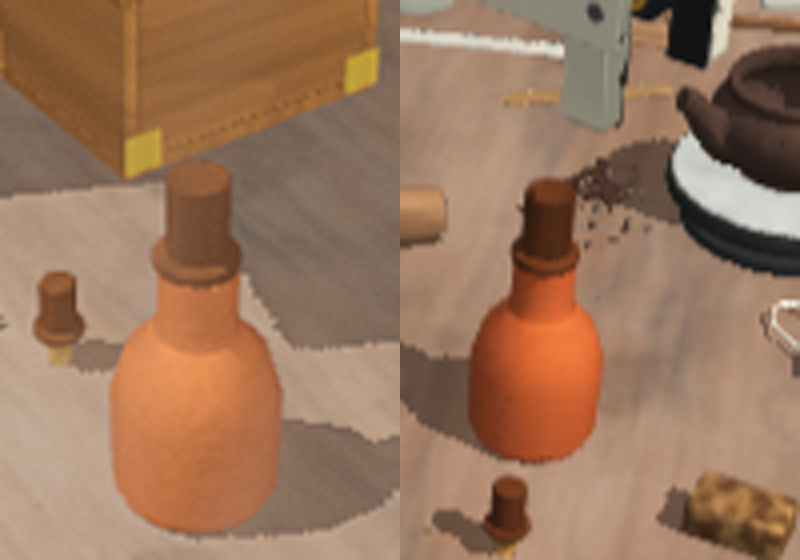

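View pics/w5.png

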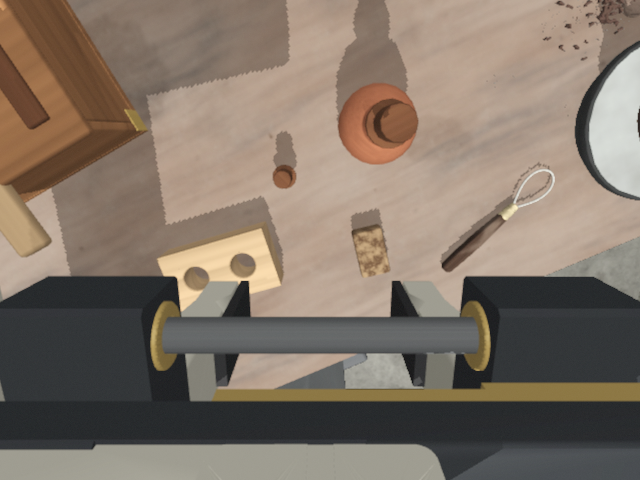

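The stopper is seated: flange flat on the rim, upright, fingers clear. Next is the tongue: I'll move over it, turn so the jaws lie along the box's y, and pitch the tool 45° forward.

```bash
python3 - <<'E'
from h import *
S=lambda x,y:('scene5',(280+x/4-.4,225+y/4-.4)); D=lambda x,y:('side5',(350+(x-400)/4-.4,120+y/4-.4))
print('knobtop',tri(S(198,172),D(550,192)))
E
python3 -m jog '[[[0,0.052,0,0,0,0.168,0.7],[0,0.052,0,0,0,0.168,0.7],[0,0.052,0,0,0,0.167,0.7],[0,0.052,0,0,0,0,0.7],[0,0,0,0.0092,-0.157,0,0.7],[0,0,0,0.0092,-0.157,0,0.7],[0,0,0,0.0092,-0.157,0,0.7],[0,0,0,0.0092,-0.157,0,0.7],[0,0,0,0.0092,-0.157,0,0.7],[0,0,0,0,0,0,0.7],[0,0,0,0,0,0,0.7]]]'
python3 - <<'E'
from h import *
s=monitor.get_state();print(s['q'].round(2),R.from_euler('xyz',s['ee_rot']).as_matrix().round(3));snap('wrist','w6')
E
```

```text
knobtop (array([ 0.49899984, -0.38616518,  0.15691151]), [np.float64(0.0003748674061378502), np.float64(0.0003748674061376148)])
t: 10.32
eef_pos: [0.4546, -0.1139, 0.2976]
ee_rot: [-2.373, 0.014, -1.501]
force: [-0.4, -0.2, -0.1]
width: 0.0613
[ 0.22 -0.43 -1.02  0.4  -0.24  1.07] [[ 0.07  -0.718  0.692]
 [-0.997 -0.041  0.059]
 [-0.014 -0.695 -0.719]]
```

View pics/w6.png

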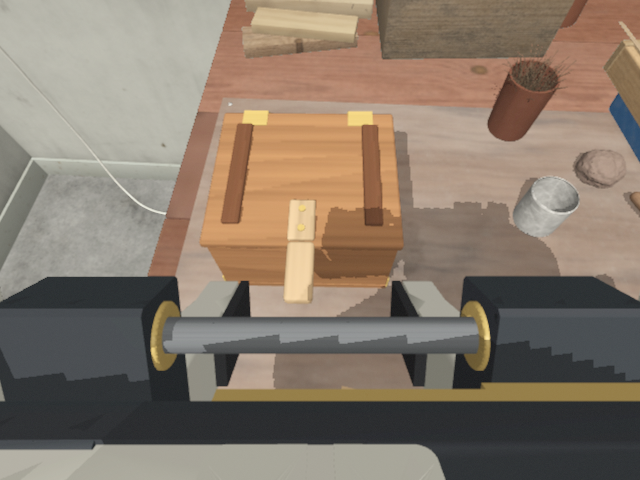

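```bash
python3 -m jog '[[[0.02,0.01,-0.015,0,0,0,0.7],[0.02,0.01,-0.02,0,0,0,0.7],[0,0,0,0,0,0,0.7],[0,0,0,0,0,0,0.7]]]'
python3 - <<'E'
from h import *
for p,z in[((299,299),.117),((300,243),.117),((203,243),.115),((402,243),.115),((222,115),.115),((393,115),.115)]: print(p,atz('w6',p,z).round(4))
s=monitor.get_state();print(s['q'].round(2),R.from_euler('xyz',s['ee_rot']).as_matrix().round(3));snap('wrist','w7')
E
```

```text
t: 10.88
eef_pos: [0.498, -0.1036, 0.2713]
ee_rot: [-2.385, 0.027, -1.486]
force: [0.4, -1.2, -0.5]
width: 0.0617
(299, 299) [ 0.5312 -0.0887  0.117 ]
(300, 243) [ 0.5864 -0.0843  0.117 ]
(203, 243) [0.5818 0.0081 0.115 ]
(402, 243) [ 0.5934 -0.1802  0.115 ]
(222, 115) [0.7488 0.0217 0.115 ]
(393, 115) [ 0.7595 -0.1749  0.115 ]
[ 0.17 -0.29 -1.02  0.44 -0.09  1.05] [[ 0.085 -0.726  0.682]
 [-0.996 -0.043  0.078]
 [-0.027 -0.686 -0.727]]
```

View pics/w7.png

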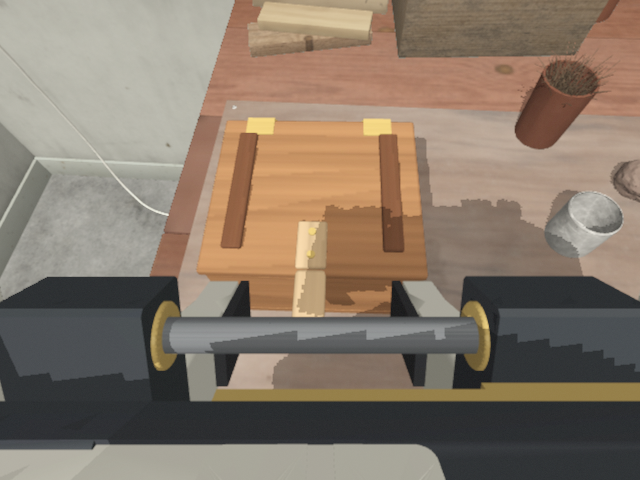

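```bash
cat > plan.py <<'E'
from h import *
def tgt(th,a=np.radians(3.5)):
    x=np.array([np.sin(a),-np.cos(a),0]);d=np.array([np.sin(th)*np.cos(a),np.sin(th)*np.sin(a),-np.cos(th)])
    return np.c_[x,np.cross(d,x),d]
def go(pos,M):
    s=monitor.get_state();C=R.from_euler('xyz',s['ee_rot'])
    print('shift',(pos-s['eef_pos']).round(4),'turn',(R.from_matrix(M)*C.inv()).as_rotvec().round(4),'q',s['q'].round(2))
E
python3 - <<'E'
from plan import *
G=np.array([.5565,-.087,.110])
for t in(30,25):
    M=tgt(np.radians(t));go(G-.006*M[:,2]-.09*M[:,2],M);go(G-.006*M[:,2],M)
# shelf
o1,d1=ray('side0',(0,240));o2,d2=ray('side0',(260,0));n=np.cross(d1,d2);o,d=ray('scene0',(287,68));t=np.dot(o1-o,n)/np.dot(d,n);print('shelf corner',o+t*d)
o,d=ray('scene0',(630,178));t=np.dot(o1-o,n)/np.dot(d,n);print('shelf edge',o+t*d)
E
```

```text
shift [ 0.0106  0.0136 -0.0788] turn [-0.0445  0.2319 -0.0208] q [ 0.17 -0.29 -1.02  0.44 -0.09  1.05]
shift [ 0.0555  0.0163 -0.1568] turn [-0.0445  0.2319 -0.0208] q [ 0.17 -0.29 -1.02  0.44 -0.09  1.05]
shift [ 0.018  0.014 -0.075] turn [-0.0508  0.3189 -0.0195] q [ 0.17 -0.29 -1.02  0.44 -0.09  1.05]
shift [ 0.056   0.0164 -0.1565] turn [-0.0508  0.3189 -0.0195] q [ 0.17 -0.29 -1.02  0.44 -0.09  1.05]
shelf corner [0.9054461  0.47220749 0.26062302]
shelf edge [ 1.04220296 -0.52276667  0.23291933]
```

```bash
python3 -m jog '[[[0.01,0.013,-0.02,-0.022,0.116,-0.01,0.7],[0,0,-0.02,-0.022,0.116,-0.01,0.7],[0,0,-0.02,0,0,0,0.7],[0,0,-0.019,0,0,0,0.7],[0,0,0,0,0,0,0.7],[0,0,0,0,0,0,0.7]]]'
python3 - <<'E'
from plan import *
G=np.array([.5565,-.087,.110])
M=tgt(np.radians(30));go(G-.006*M[:,2]-.09*M[:,2],M);go(G-.006*M[:,2],M);snap('wrist','w8')
E
```

```text
t: 11.68
eef_pos: [0.5086, -0.0905, 0.1947]
ee_rot: [-2.615, 0.001, -1.509]
force: [0.0, 0.4, 0.3]
width: 0.0612
shift [-0.      0.0006 -0.0016] turn [-0.001   0.003  -0.0008] q [ 0.24 -0.11 -0.95  0.4  -0.22  1.03]
shift [ 0.0449  0.0034 -0.0795] turn [-0.001   0.003  -0.0008] q [ 0.24 -0.11 -0.95  0.4  -0.22  1.03]
```

View pics/w8.png

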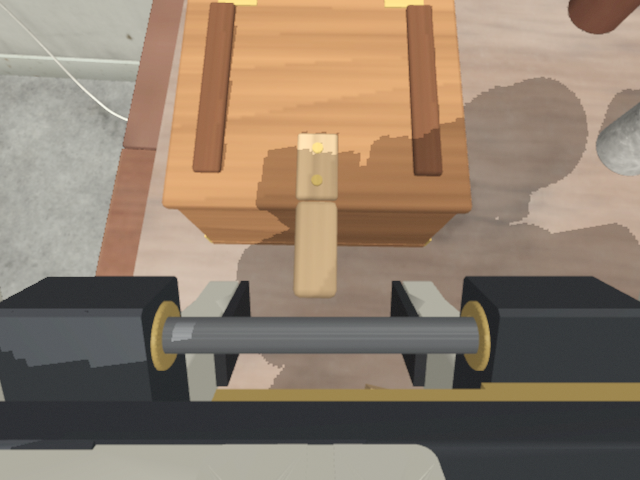

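Run:
```python
from plan import *
for p,z in[((316,293),.115),((317,204),.117),((167,207),.115),((470,210),.115),((297,290),.113),((335,290),.113)]: print(p,atz('w8',p,z).round(4))
print('height',tri(('w8',(316,293)),('w6',(299,299)),('w1',(111.0,148.2)))[0],tri(('w8',(317,204)),('w6',(300,243)),('w1',(58.5,71.2)))[0])
```

```text
(316, 293) [ 0.5326 -0.0877  0.115 ]
(317, 204) [ 0.5871 -0.0849  0.117 ]
(167, 207) [0.5802 0.0081 0.115 ]
(470, 210) [ 0.5896 -0.1796  0.115 ]
(297, 290) [ 0.5339 -0.0763  0.113 ]
(335, 290) [ 0.5353 -0.0988  0.113 ]
height [ 0.5331645  -0.0878696   0.11100971] [ 0.58908748 -0.08428504  0.11102625]
```

```bash
python3 -m jog '[[[0.0115,0.001,-0.02,0,0,0,0.7],[0.0115,0.001,-0.02,0,0,0,0.7],[0.0115,0.001,-0.02,0,0,0,0.7],[0.011,0.001,-0.0195,0,0,0,0.7],[0,0,0,0,0,0,0.7],[0,0,0,0,0,0,0.7]]]'
python3 - <<'E'
from plan import *
G=np.array([.557,-.0865,.110]);M=tgt(np.radians(30));go(G-.006*M[:,2],M);snap('side','d9')
i=cv2.imread('pics/d9.png')[180:380,180:450];cv2.imwrite('pics/d9z.png',cv2.resize(i,None,fx=2.8,fy=2.8,interpolation=cv2.INTER_CUBIC))
E
```

```text
t: 12.48
eef_pos: [0.557, -0.0965, 0.1291]
ee_rot: [-2.638, 0.026, -1.494]
force: [0.4, -0.1, 0.3]
width: 0.0609
shift [-0.003   0.0098 -0.0139] turn [-0.0248 -0.0213 -0.016 ] q [ 0.15  0.1  -0.94  0.44 -0.03  1.06]
```

View pics/d9z.png

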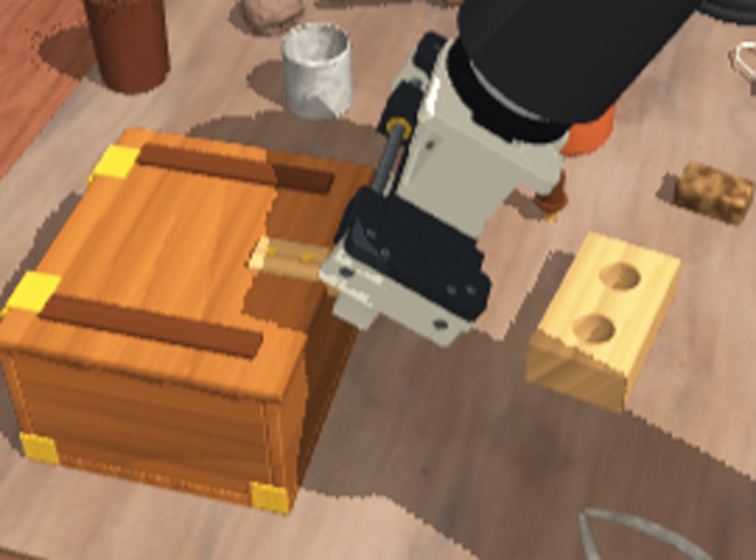

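Joint 5 is at its limit at 30° tilt. I'll back off and use about 17° from vertical instead.

```bash
python3 -m jog '[[[-0.005,0.005,0.03,0,0,0,0.7],[0,0.005,0.02,-0.01,0.05,-0.008,0.7],[0,0,0,-0.012,0.08,-0.008,0.7],[0,0,0,-0.012,0.08,0,0.7],[0,0,0,0,0,0,0.7],[0,0,0,0,0,0,0.7]]]'
python3 - <<'E'
from plan import *
G=np.array([.557,-.0865,.110]);M=tgt(np.radians(17));go(G-.006*M[:,2],M)
E
```

```text
t: 13.28
eef_pos: [0.5509, -0.0873, 0.1781]
ee_rot: [-2.849, 0.006, -1.514]
force: [-0.1, -0.8, -0.3]
width: 0.0615
shift [ 0.0043  0.0007 -0.0623] turn [-0.0053 -0.0048  0.0047] q [ 0.22  0.08 -0.6   0.07 -0.6   1.35]
```

```bash
python3 -m jog '[[[0.004,0.001,-0.02,-0.005,-0.005,0.005,0.7],[0,0,-0.02,0,0,0,0.7],[0,0,-0.022,0,0,0,0.7],[0,0,0,0,0,0,0.7],[0,0,0,0,0,0,0.7]]]'
python3 - <<'E'
from plan import *
G=np.array([.557,-.0865,.110]);M=tgt(np.radians(17));go(G-.006*M[:,2],M)
for c in('side','scene'):snap(c,c+'10')
a=cv2.imread('pics/side10.png')[230:330,260:360];b=cv2.imread('pics/scene10.png')[160:260,220:320]
cv2.imwrite('pics/z10.png',cv2.resize(np.hstack([a,b]),None,fx=4,fy=4,interpolation=cv2.INTER_CUBIC))
E
```

```text
t: 13.9
eef_pos: [0.5557, -0.086, 0.1168]
ee_rot: [-2.845, 0.0, -1.509]
force: [0.4, -0.1, 0.3]
width: 0.0614
shift [-0.0004 -0.0006 -0.0011] turn [-0.0004  0.     -0.001 ] q [ 0.22  0.17 -0.69  0.11 -0.42  1.31]
```

View pics/z10.png

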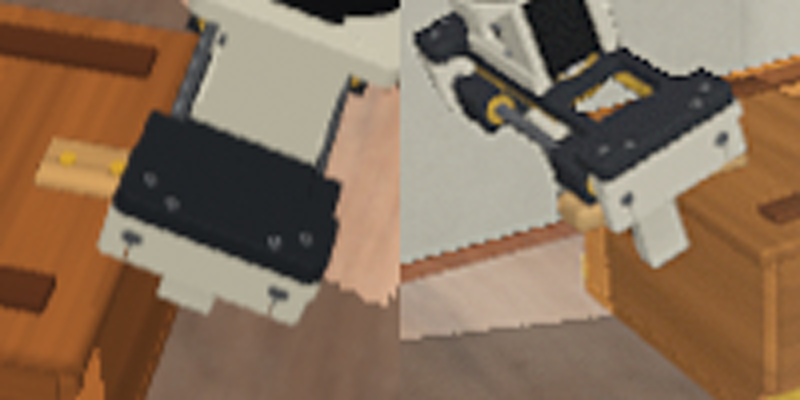

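The pose is reached and the fingers straddle the tongue. I'll close and check the width and forces.

```bash
python3 -m jog '[[[0,0,0,0,0,0,0.2],[0,0,0,0,0,0,0],[0,0,0,0,0,0,0],[0,0,0,0,0,0,0],[0,0,0,0,0,0,0]]]' 20
python3 - <<'E'
from plan import *
s=monitor.get_state();print(s['force'],s['moment'],s['q'].round(2))
# lid-following path of the TCP
a=np.radians(3.5);ux=np.array([np.cos(a),np.sin(a),0]);uy=np.array([-np.sin(a),np.cos(a),0])
T=s['eef_pos'];G=np.array([.557,-.0865,.110]);H=G+.204*ux;H[2]=.105;print('hinge',H)
r=T-H;rx,rz=r@ux,r[2];print(rx,rz);prev=T
for d in range(5,51,5):
    t=np.radians(d);x=rx*np.cos(t)+rz*np.sin(t);z=-rx*np.sin(t)+rz*np.cos(t)
    P=H+ux*x+uy*(r@uy)+np.array([0,0,z]);print(d,(P-prev).round(4),P.round(4));prev=P
print('turn per 5deg',(np.radians(5)*uy).round(4))
E
```

```text
t: 14.62
eef_pos: [0.5557, -0.0849, 0.1161]
ee_rot: [-2.845, 0.002, -1.509]
force: [-3.3, 10.1, 1.8]
width: 0.0259
[-3.34481405 10.12276198  1.75026419] [3.1826288  1.9564257  0.89904931] [ 0.23  0.17 -0.69  0.11 -0.42  1.31]
hinge [ 0.7606195 -0.0740461  0.105    ]
-0.20517591181048978 0.011143618386307244
5 [0.0017 0.0001 0.0178] [ 0.5575 -0.0848  0.134 ]
10 [0.0033 0.0002 0.0176] [ 0.5608 -0.0846  0.1516]
15 [0.0048 0.0003 0.0173] [ 0.5656 -0.0843  0.1689]
20 [0.0063 0.0004 0.0168] [ 0.5719 -0.0839  0.1856]
25 [0.0077 0.0005 0.0162] [ 0.5796 -0.0834  0.2018]
30 [0.0091 0.0006 0.0154] [ 0.5887 -0.0829  0.2172]
35 [0.0104 0.0006 0.0146] [ 0.5991 -0.0822  0.2318]
40 [0.0116 0.0007 0.0136] [ 0.6108 -0.0815  0.2454]
45 [0.0128 0.0008 0.0125] [ 0.6236 -0.0807  0.258 ]
50 [0.0138 0.0008 0.0114] [ 0.6374 -0.0799  0.2693]
turn per 5deg [-0.0053  0.0871  0.    ]
```

```bash
python3 -m jog '[[[0,0.001,0,0,0,0,0],[0.0006,0,0.0089,-0.0027,0.0436,0,0],[0.0011,0,0.0089,-0.0027,0.0436,0,0],[0.0015,0.0001,0.0088,-0.0027,0.0436,0,0],[0.0018,0.0001,0.0088,-0.0027,0.0436,0,0],[0.0022,0.0001,0.0087,-0.0027,0.0436,0,0],[0.0026,0.0002,0.0086,-0.0027,0.0436,0,0],[0,0,0,0,0,0,0],[0,0,0,0,0,0,0]]]'
python3 - <<'E'
from plan import *
s=monitor.get_state();print(s['force'],s['moment'],s['q'].round(2))
snap('side','side11')
a=cv2.imread('pics/side11.png')[160:380,160:460];cv2.imwrite('pics/z11.png',cv2.resize(a,None,fx=2.5,fy=2.5))
E
```

```text
t: 15.75
eef_pos: [0.5654, -0.0843, 0.1681]
ee_rot: [-3.107, 0.001, -1.509]
force: [1.0, 1.7, -3.0]
width: 0.0261
[ 1.01930144  1.73284381 -3.00805186] [ 0.71812261 -0.14744137 -0.18631994] [ 0.2   0.24 -0.36  0.   -0.93  1.43]
```

View pics/z11.png

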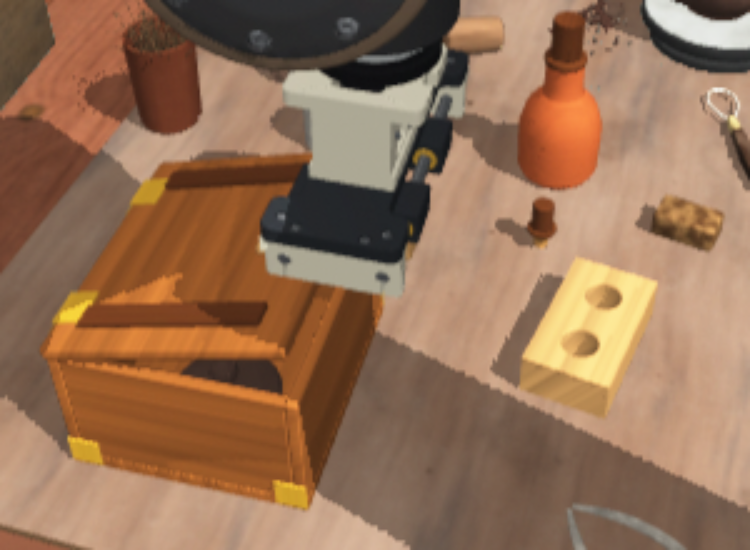

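The lid is following at about 15° and the forces are low. I'll continue to 50°.

```bash
python3 -m jog '[[[0.003,0.0002,0.0085,-0.0027,0.0436,0,0],[0.0033,0.0002,0.0083,-0.0027,0.0436,0,0],[0.0037,0.0002,0.0082,-0.0027,0.0436,0,0],[0.004,0.0003,0.008,-0.0027,0.0436,0,0],[0.0044,0.0003,0.0078,-0.0027,0.0436,0,0],[0.0047,0.0003,0.0076,-0.0027,0.0436,0,0],[0.005,0.0003,0.0074,-0.0027,0.0436,0,0],[0.0054,0.0003,0.0072,-0.0027,0.0436,0,0],[0,0,0,0,0,0,0],[0,0,0,0,0,0,0]]]'
python3 - <<'E'
from plan import *
s=monitor.get_state();print(s['force'],s['moment'],s['q'].round(2))
E
```

```text
t: 17.05
eef_pos: [0.599, -0.0826, 0.2313]
ee_rot: [2.828, 0.0, -1.509]
force: [2.5, -2.1, -4.7]
width: 0.0258
[ 2.52469114 -2.08591997 -4.70917732] [-0.70508438 -2.29399166  0.07251518] [ 0.17  0.44  0.07 -0.03 -1.51  1.47]
```

```bash
python3 -m jog '[[[0.0057,0.0003,0.0069,-0.0027,0.0436,0,0],[0.0059,0.0004,0.0067,-0.0027,0.0436,0,0],[0.0062,0.0004,0.0064,-0.0027,0.0436,0,0],[0.0066,0.0004,0.0061,-0.0027,0.0436,0,0],[0.0068,0.0004,0.0058,-0.0027,0.0436,0,0],[0.007,0.0004,0.0056,-0.0027,0.0436,0,0],[0,0,0,0,0,0,0],[0,0,0,0,0,0,0],[0,0,0,0,0,0,0],[0,0,0,0,0,0,0]]]'
python3 - <<'E'
from plan import *
s=monitor.get_state();print(s['force'],s['moment'],s['q'].round(2),s['qd'].round(3))
M=R.from_euler('xyz',s['ee_rot']).as_matrix();print('tilt',np.degrees(np.arctan2(M[0,2],-M[2,2])))
for c in('side','scene'):
    snap(c,c+'12')
    K,V=ld(c+'12')
E
```

```text
t: 18.3
eef_pos: [0.6376, -0.0808, 0.2687]
ee_rot: [2.568, -0.001, -1.51]
force: [3.8, -6.8, -6.7]
width: 0.0261
[ 3.8394096  -6.80788463 -6.6642345 ] [-1.78219315 -4.14472959  1.15135221] [ 0.15  0.64  0.41 -0.05 -1.91  1.48] [ 0.001 -0.     0.    -0.001  0.001  0.   ]
tilt -32.83748404709859
```

View pics/side12.png

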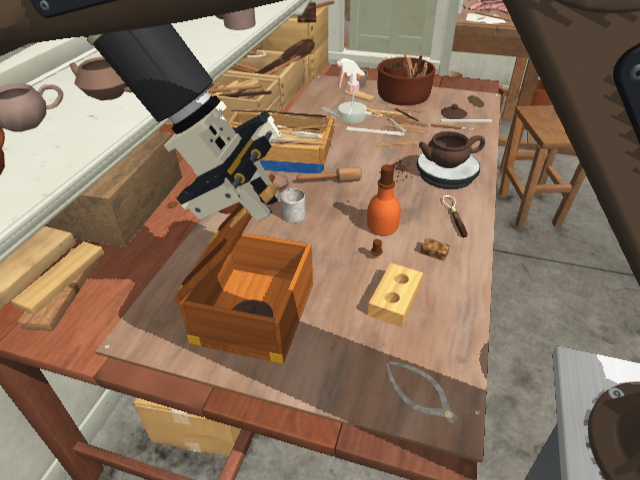

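View pics/scene12.png

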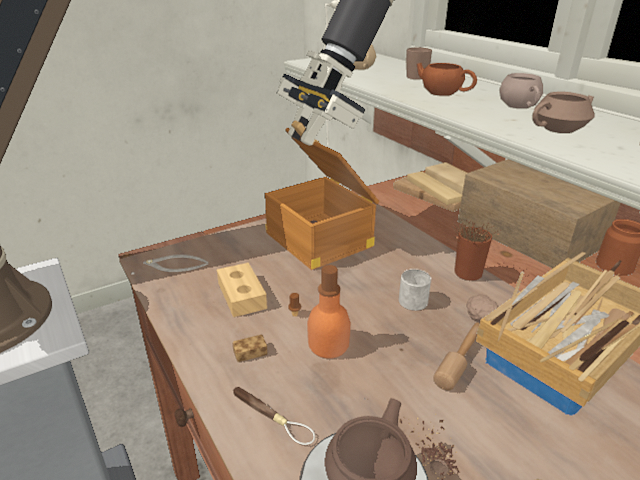

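Run:
```python
from plan import *
a=np.radians(3.5);ux=np.array([np.cos(a),np.sin(a),0]);uy=np.array([-np.sin(a),np.cos(a),0]);H=np.array([.7606,-.0740,.105])
ims=[]
for n,(x0,y0,w) in(('scene12',(270,110,120)),('side12',(160,190,120))):
    i=cv2.resize(cv2.imread(f'pics/{n}.png')[y0:y0+w,x0:x0+w],(400,400),interpolation=cv2.INTER_CUBIC)
    for t,c in((45,(255,0,0)),(50,(0,255,0)),(55,(0,0,255))):
        t=np.radians(t);ex=ux*np.cos(t)-np.array([0,0,np.sin(t)]);ez=ux*np.sin(t)+np.array([0,0,np.cos(t)])
        P=[H-.174*ex+s*.095*uy+z*ez for s,z in((-1,0),(1,0),(1,.01),(-1,.01))]+[H+s*.095*uy+z*ez for s,z in((-1,0),(1,0),(1,.01),(-1,.01))]
        p=((proj(n,np.array(P))-[x0,y0])*400/w).astype(int)
        for k,l in((0,1),(2,3),(0,4),(1,5),(3,7),(2,6)): cv2.line(i,tuple(map(int,p[k])),tuple(map(int,p[l])),c,1)
    ims.append(i)
cv2.imwrite('pics/z12.png',np.hstack(ims))
```

```text
(no output)
```

View pics/z12.png

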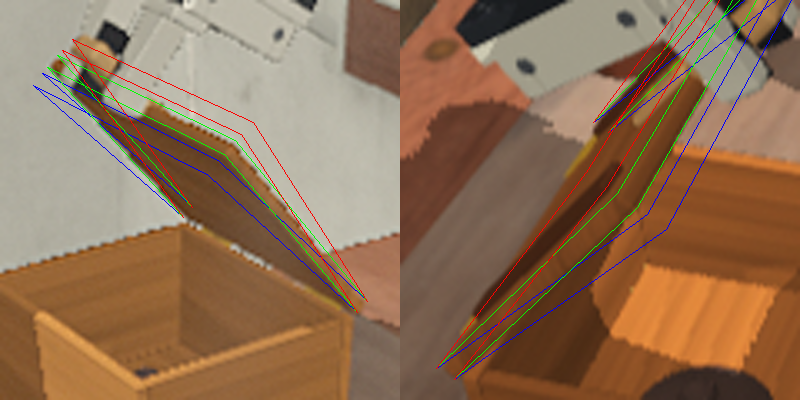

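The overlay shows the lid edge on the 50° line in both views. The stopper, flask, cork block and tin look unchanged, and the arm is still. One last static check, then hand in.

```bash
python3 -m jog '[[[0,0,0,0,0,0,0],[0,0,0,0,0,0,0],[0,0,0,0,0,0,0]]]'
python3 - <<'E'
from h import *
a=cv2.imread('pics/scene5.png').astype(int);b=cv2.imread('pics/scene12.png').astype(int)
for n,(x,y,w,h) in {'flask':(300,260,55,100),'cork':(230,330,45,32),'tin':(395,262,40,50)}.items(): print(n,np.abs(a-b)[y:y+h,x:x+w].mean().round(2))
print(monitor.get_state()['qd'].round(3)); print(job_done())
E
```

```text
t: 18.77
eef_pos: [0.6376, -0.0808, 0.2687]
ee_rot: [2.568, -0.001, -1.51]
force: [3.7, -7.7, -6.6]
width: 0.0258
flask 7.49
cork 2.21
tin 24.96
[ 0.001  0.001  0.001  0.002  0.002 -0.002]
the job is handed in; nothing more can be done
None
```

The stopper is home in the flask neck and the lid is held open at about 50°. I handed the job in at about 18.8 s of the 51 s limit, with the gripper still closed on the tongue.

**Stopper:** I took the full-size stopper from the stand and pushed it into the neck until the force reached about 13 N, then let go. Afterwards the knob's top measured 0.157 m high, which is the fully-home height. It was about 3 mm from the mouth's centre as I measured it, and the flange looked flat on the rim.

**Lid:** I gripped the tongue and lifted it along its arc. Overlays on the scene and side pictures put the lid at 50–51°. The arm was still at the end, with the tongue held at 26 mm finger width and about 11 N on the wrist.

**What went wrong or disagreed:**
- **Tool tilt:** my first approach to the tongue, with the tool tilted 45° and then 30°, ran into the limits of joints 3 and 5. I backed off and used 17°.
- **Stopper in the grip:** it sat about 3 mm off centre and slightly tilted. I corrected for that before inserting it.
- **Bystander check:** comparing the scene pictures before and after the lid was lifted, the cork block barely changed. The patch round the tin changed clearly and the flask's a little. I took this to be shadow or the arm in view, but did not measure it. By eye the tin and flask stood where they were, and I never went near the tin.

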